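# Tip a tall slide tower over the ledge of a roller feeder

## Task

Load the tall slide tower onto the sloped roller feeder. Stand its foot on the bench beyond the feeder's high end and lean the tower, mid-tip, on the black ledge there; let go, take it again in its lower half, then finish the tip so that it lies lengthways on the middle of the rollers, grey-capped top first, and let go near the high end so that it rolls down to the stop by itself. Do not drop or throw it, and leave the bottle, the tray and the jar where they are.

Things in the scene. Friction and masses are not known exactly. Their poses are not given: they have to be found in the camera images.
- tower: Slide tower: tall closed white plastic box, 50 x 50 mm square and 240 mm tall, thin grey ribs, 30 mm grey cap on top; flat smooth sides, about 0.3 to 0.65 kg, centre of mass at mid-height. Leaning on the ledge at about 45 degrees, its foot holds on the bench without slipping. Starts upright on the bench. Origin at the centre of its foot face, z runs up its length to the cap, x and y square to its sides
- tower_top (a point): centre of the tower's capped top face, 240 mm along its z from its origin; axes as the tower's
- rack: Roller feeder, fixed to the bench: 138 mm wide (its x), about 320 mm long (its y), origin on the bench top under its middle, z up. It runs downhill towards its -y at 6 degrees. Ten free-turning grey rollers 22 mm across and 122 mm wide, at y = +120 to -132 mm; tops of the rollers lie 95 mm + 0.105 * y above the bench. No side guides: the side rails stay below the roller tops
- ledge: The ledge: fixed black rubber-covered round bar 16 mm across, 132 mm long along the feeder's x, at the feeder's high end (its y = +150 mm). Origin on the bar's axis at mid-length, 98.5 mm above the bench; axes as the feeder's. Its top is 106.5 mm high, 4 mm under the plane of the rollers, so a tower lying on the rollers clears it
- stop (a point): Stop: grey upright plate across the low end of the feeder; this point is the middle of its face (which looks uphill), at feeder y = -150 mm, on the plane of the roller tops (79 mm high); the plate's top edge is 120 mm above the bench. Axes as the feeder's
- oil_bottle: small brown glass dropper bottle, 36 mm across, 75 mm tall; origin at the centre of its underside. Bystander
- slide_tray: flat grey tray with thin cross walls, 100 x 200 x 20 mm; origin at the centre of its underside. Bystander
- jar: small clear glass staining jar, open, 60 mm across, 70 mm tall; origin at the centre of its underside. Bystander

How it is judged (in metres and radians):
On the way, in this order (a step that is already met when the one before it is completed fails the run):
1. the tower leans untouched on the ledge, foot on the bench, 23 to 69 degrees from upright, capped end up (angle between tower's own z axis and vertical between 0.4 and 1.2 rad and contact force between tower and ledge above 0.2 N and contact force between the fingers and tower below 0.1 N and height (world z) of tower below 0.04 m and linear speed of tower below 0.03 m/s), for 0.3 s.
2. the leaning tower is gripped in its lower half (contact force between the fingers and tower above 1 N and z of the grasp point in the frame of tower below 0.12 m and angle between tower's own z axis and vertical between 0.4 and 1.3 rad), for 0.15 s.
3. the tower is let go lying on the rollers, its top still 30 mm or more short of the stop (contact force between the fingers and tower below 0.1 N and angle between tower's own z axis and vertical between 1.57 and 1.78 rad and y of tower_top in the frame of rack between -0.12 and 0.08 m and height (world z) of tower_top above 0.09 m), for 0.04 s.
At the end, for the whole second after the job is handed in: The tower lies at rest on the rollers along the feeder, capped end against the stop (within about 10 mm), both ends within 35 to 40 mm of the feeder's middle line, released (angle between tower's own z axis and vertical between 1.6 and 1.75 rad and y of tower_top in the frame of rack between -0.16 and -0.137 m and x of tower_top in the frame of rack between -0.035 and 0.035 m and x of tower in the frame of rack between -0.04 and 0.04 m and z of tower in the frame of rack between 0.11 and 0.145 m and linear speed of tower below 0.02 m/s and angular speed of tower below 0.2 rad/s and contact force between the fingers and tower below 0.1 N); the robot touches nothing.
It fails at once if the tower is dropped or thrown (faster than 1 m/s) (linear speed of tower above 1 m/s).
It fails at once if the oil bottle is moved more than 20 mm (distance of oil_bottle from where it was at the start of the episode above 0.02 m).
It fails at once if the slide tray is moved more than 20 mm (distance of slide_tray from where it was at the start of the episode above 0.02 m).
It fails at once if the jar is moved more than 20 mm (distance of jar from where it was at the start of the episode above 0.02 m).
It also fails if it takes over 64 s, if anything falls off the work surface, if the arm or the gripper's body presses on something with over 40 N, if the wrist force passes 120 N, or if a joint passes its speed limit or range.

## Robot

A 6-joint arm with a two-finger parallel gripper is mounted at the origin on the work surface. World frame = base frame: x ahead of the robot, y to its left, z up, the work surface at z = 0. Lengths are in mm, angles in rad, forces in N, time in s.
With the tool pointing down it reaches from about 275 to 1000 mm from the base axis. Payload 8.4 kg.
Tool frame: the origin (TCP) lies midway between the tips of the shut fingers; the grasp point (between the pads) lies 19 mm behind it (env.tcp_to_grasp is the distance from the TCP to the grasp point, in mm); z points along the fingers, x is the direction in which the jaws open and shut, and the axes are right-handed (so a half turn about z gives the same grasp; the last joint's range is limited). The gripper opens to 85 mm and grips with 20 to 120 N. Pads are 22 mm wide; open, the fingers measure 114 mm over their backs; the gripper's body (76 mm by 85 mm) begins 54 mm behind the grasp point. The pads swing forward as they close: fully open they stand 13 mm farther back than shut.
Start: joints at [1.223, 0.353, 1.633, -0, 1.155, -0.002], TCP at [211.842, 588.006, 231.281] pointing down, gripper open.
Joint ranges: [-2.63, 2.63], [-0.92, 2.1], [0.06, 2.66], [-1.3, 4.44], [0, 2.69], [-3.02, 3.02]. Speed limits (rad/s): [2.22, 2.22, 2.79, 3.14, 3.14, 3.14].

## Interface

Orientations are given as a rotation vector (axis times angle).
In Python, from plant import env gives the robot as it stands.
- The arm moves only by the tool send_rows, never from a script. Its arguments are lists of equal length, an entry for each row: "grip": the opening, from 0 (shut) to 1 (fully open); "delta_pos": the shift along the world's x, y, z as a fraction of full scale, a list of three; "roll": the turn about the world's z as a fraction of full scale. A call has 1 to 12 rows; each row is the pose to reach, as a shift and turn from the pose commanded when the call began, turning the shorter way round; what a row does not reach only later rows make up. Full scale, the value 1, is 30 cm for a shift and 180 degrees for a turn. A row lasts 1/12 s, in which the tool goes at most 41.7 mm and 7.16 degrees, less where a joint would pass 70% of its speed; a pose out of reach is approached as far as the arm can. A call with a number of a shift or a turn outside -1 to 1 is refused whole. A call with a gripper value outside its range is refused whole. The fingers move at their own pace and stop on an object; "force" is the grip in N (left out, the last holds). Time passes only in rows, so rows that repeat a pose let the fingers close. It gives the time, the measured TCP pose, the force and the opening at its end, in the units of the state.
- env.observe(): the state, without advancing time (a new reading comes with each control period).
- env.grab_frame(name): name is "side" or "top" or "wrist"; returns a dict with "img" (420x560x3 uint8, blue, green, red), "range_z" (420x560 float32, mm along the optical axis (not along the pixel's ray), 0 where there is no reading), "fx", "fy", "cx", "cy" (pixels), "world_to_cam" (4x4, takes a point from world to camera coordinates). Camera axes: x right, y up, looking along -z (the intrinsics and any distortion apply to the point x, -y, -z); pixel columns grow to the right and rows downward; lengths in mm; the calibration is good to about 2 mm. A picture is of the moment at which its call begins.
- env.hand_in(): hands the job in, once; it reports no verdict.
Trained networks look in the newest picture that a camera, given by its name, has taken for a name from the list of things; names that differ only in an ending like _2 or _b are one class to them, and where a whole thing is asked for, a point or a joint stands for the part that bears it (a point fixed in the world has none). Each returns a list of dicts, best first, with "score" (0 to 1); they miss things now and then, are a little off and sometimes report something else, mostly with a low value. They report only what shows in the picture. A call takes as long as a camera call.
- env.search_frame(camera, target): "box" ([left, top, width, height] as shares, 0 to 1, of the picture: columns of its width, rows of its height, round what is visible of it).
The state is a dict: "time_s": time; "joints": joint angles; "qvel": joint speeds; "joint_torque": joint torques, N m; "position": TCP position; "orientation": TCP orientation; "contact_force": force on the tool from outside, world axes, zero at the start; "wrist_torque": the same for the moment, N m; "opening": finger opening in mm.
Only numpy, scipy, OpenCV 4.12 (cv2) and the standard library are available. Lean on these libraries where they do the work, as an engineer would, in place of code of your own. Each camera call takes 0.05 s, during which the arm holds its last target.

## Working session

There is one attempt and no reset: what is moved stays moved. The work goes in short steps, Python scripts to look and compute and a tool call to move; the robot and the scene stay as the last step left them, time stands still between calls to the robot, and variables do not carry over. Pictures are saved under pics/ and viewed, and the job is handed in when it is done.

Besides the shell and the picture viewer there is one more tool, called after ">>>" as name([rows], argument=value, ...), one row to a line, values as JSON. send_rows: Moves the arm, as the interface text tells. Shift numbers are shares of 30 cm and turn numbers shares of 180 degrees, none past 1 either way. Its arguments: {"type":"object","properties":{"grip":{"type":"array"},"delta_pos":{"type":"array"},"roll":{"type":"array"},"force":{"type":"number"}},"required":["grip","delta_pos","roll"]}

```bash
ls; mkdir -p pics
cat > h.py <<'E'
import numpy as np, cv2
from plant import env
def grab(n,fn=None):
    f=env.grab_frame(n)
    if fn: cv2.imwrite('pics/'+fn,f['img'])
    return f
def cloud(f):
    h,w=f['range_z'].shape
    u,v=np.meshgrid(np.arange(w),np.arange(h)); d=f['range_z']
    p=np.stack([(u-f['cx'])/f['fx']*d,-(v-f['cy'])/f['fy']*d,-d,np.ones_like(d)],-1)
    W=p@np.linalg.inv(f['world_to_cam']).T
    W=W[...,:3]; W[d<=0]=np.nan
    return W
def proj(f,P):
    c=f['world_to_cam']@np.append(P,1); return f['fx']*c[0]/-c[2]+f['cx'], f['fy']*-c[1]/-c[2]+f['cy']
E
python3 - <<'E'
from h import *
print({k:np.round(v,3) for k,v in env.observe().items()}, env.tcp_to_grasp)
for n in ['side','top','wrist']:
    f=grab(n,n+'1.png'); np.savez(''+n+'1.npz',**f)
    print(n,f['fx'],f['cx'],f['cy'],np.round(np.linalg.inv(f['world_to_cam']),3).tolist(),[k for k in f])
    for t in ['tower','rack','ledge','oil_bottle','slide_tray','jar']:
        print(t,[(np.round(np.array(x['box'])*[560,420,560,420]).tolist(),round(x['score'],2)) for x in env.search_frame(n,t)[:2]])
E
```

```text
pics
{'time_s': np.float64(0.0), 'joints': array([ 1.223,  0.354,  1.634, -0.   ,  1.155, -0.002]), 'qvel': array([-0.001, -0.001,  0.001, -0.001, -0.002,  0.003]), 'joint_torque': array([-1.0000e-03, -6.0526e+01, -3.4207e+01, -0.0000e+00,  1.0000e-02,
       -0.0000e+00]), 'position': array([211.688, 587.548, 230.552]), 'orientation': array([ 2.570e+00,  1.806e+00, -2.000e-03]), 'contact_force': array([-0.317, -0.702, -0.326]), 'wrist_torque': array([0.023, 0.003, 0.002]), 'opening': np.float64(85.579)} 18.700000000000003
side 399.13856951466073 279.44423050957727 215.76964987349334 [[-0.989, 0.089, -0.115, 495.905], [-0.145, -0.541, 0.828, 827.38], [0.011, 0.836, 0.548, 732.026], [0.0, 0.0, 0.0, 1.0]] ['img', 'range_z', 'fx', 'fy', 'cx', 'cy', 'world_to_cam']
tower [([306.0, 271.0, 42.0, 109.0], 0.83), ([319.0, 185.0, 17.0, 20.0], 0.17)]
rack [([260.0, 197.0, 69.0, 100.0], 0.67), ([228.0, 199.0, 35.0, 36.0], 0.61)]
ledge [([264.0, 270.0, 58.0, 13.0], 0.94)]
oil_bottle [([208.0, 266.0, 15.0, 29.0], 0.81)]
slide_tray [([227.0, 196.0, 35.0, 45.0], 0.88)]
jar [([318.0, 184.0, 18.0, 21.0], 0.81)]
top 448.11254715253216 276.79693943588074 211.94045123558732 [[0.017, 0.994, -0.11, 470.164], [-1.0, 0.019, 0.017, -14.96], [0.019, 0.11, 0.994, 1296.256], [0.0, 0.0, 0.0, 1.0]] ['img', 'range_z', 'fx', 'fy', 'cx', 'cy', 'world_to_cam']
tower [([126.0, 246.0, 49.0, 25.0], 0.8)]
rack [([213.0, 202.0, 118.0, 59.0], 0.8)]
ledge [([213.0, 204.0, 9.0, 49.0], 0.87)]
oil_bottle [([223.0, 150.0, 16.0, 18.0], 0.61)]
slide_tray [([310.0, 146.0, 70.0, 36.0], 0.77)]
jar [([381.0, 238.0, 29.0, 28.0], 0.84), ([224.0, 152.0, 16.0, 17.0], 0.7)]
wrist 336.50372503583816 277.29985261212653 213.84282702593484 [[0.338, -0.909, -0.243, 150.105], [0.941, 0.327, 0.087, 610.895], [0.0, -0.258, 0.966, 373.255], [0.0, 0.0, 0.0, 1.0]] ['img', 'range_z', 'fx', 'fy', 'cx', 'cy', 'world_to_cam']
tower []
rack []
ledge []
oil_bottle []
slide_tray []
jar []
```

View pics/side1.png

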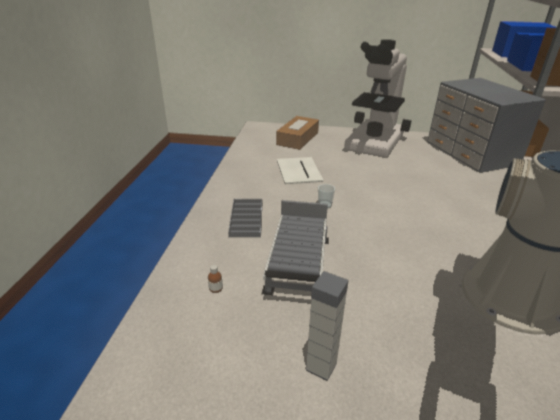

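View pics/top1.png

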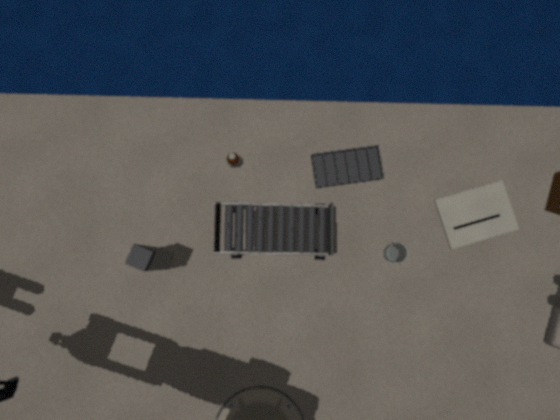

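View pics/wrist1.png

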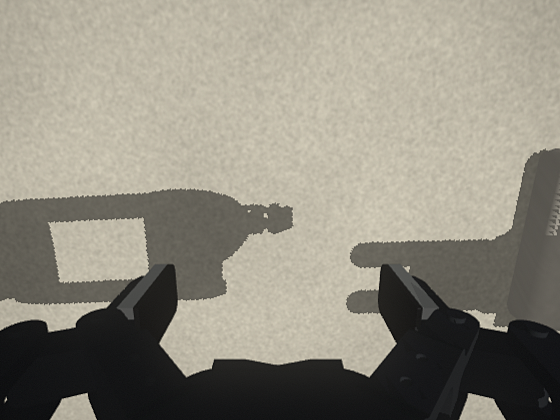

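```bash
python3 - <<'E'
import numpy as np,cv2
from h import cloud
f=dict(np.load('top1.npz')); W=cloud(f); f2=dict(np.load('side1.npz')); W2=cloud(f2)
for nm,w in (('top',W),('side',W2)):
    P=w.reshape(-1,3)
    m=np.isfinite(P[:,2])&(P[:,0]>150)&(P[:,0]<900)&(P[:,1]>-400)&(P[:,1]<500)
    P=P[m]
    print(nm,'bench z',np.median(P[np.abs(P[:,2])<12,2]))
    t=P[(P[:,2]>225)&(P[:,2]<260)&(P[:,1]>150)&(P[:,1]<480)&(P[:,0]>250)]
    print('towertop n',len(t),t.mean(0),t.min(0),t.max(0))
    if len(t)>10: print(cv2.minAreaRect(t[:,:2].astype(np.float32)))
    r=P[(P[:,2]>60)&(P[:,2]<135)&(P[:,1]<215)&(P[:,1]>-250)&(P[:,0]>330)&(P[:,0]<620)]
    print('rack n',len(r),r.min(0),r.max(0)); print(cv2.minAreaRect(r[:,:2].astype(np.float32)))
    for n,(b) in {}.items(): pass
E
python3 - <<'E'
import cv2
a=cv2.imread('pics/top1.png')[130:290,100:430]; cv2.imwrite('pics/top1c.png',cv2.resize(a,None,fx=2.4,fy=2.4,interpolation=cv2.INTER_CUBIC))
E
```

```text
top bench z 1.1282290690726313
towertop n 511 [476.43409807 285.8796591  240.27953232] [445.72600328 255.74767977 225.33780486] [508.54987166 317.60311613 247.55534312]
((476.5220947265625, 287.6366271972656), (51.42959976196289, 50.741302490234375), 68.9975357055664)
rack n 4468 [ 486.59698876 -182.71948302   60.07417948] [619.99804348 131.99356245 126.02748887]
((553.7220458984375, -25.296768188476562), (133.4063720703125, 314.321044921875), 0.24554374814033508)
side bench z 1.7972591441950954
towertop n 765 [478.1502561  294.3566147  239.11902136] [446.01763063 257.45374557 225.18998298] [509.27908637 320.15015595 244.66362529]
((478.05859375, 288.0242919921875), (52.2951774597168, 50.99556350708008), 69.03950500488281)
rack n 3683 [ 493.46480369 -187.22764503   69.18564823] [619.97983439 133.67921703 124.18263223]
((556.63330078125, -26.750442504882812), (320.9328308105469, 126.50172424316406), 89.96244049072266)
```

View pics/top1c.png

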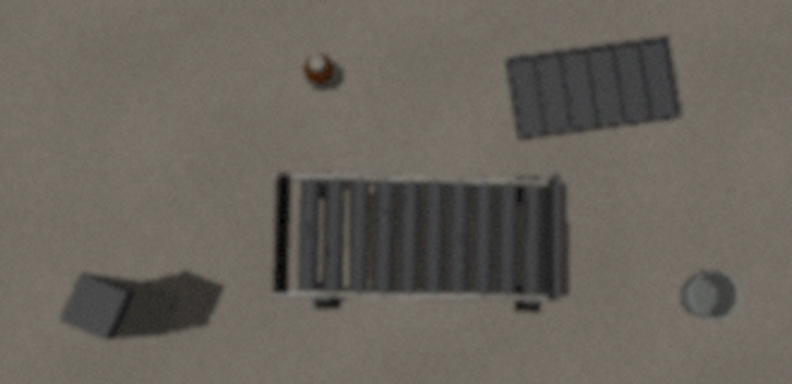

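The top view shows the tower cap (140,257), the black ledge at column ~217 on the left (high) end, the stop at column ~331, and the bottle, tray and jar clear of the path. Next I refine the rack pose.

Run:
```python
import numpy as np,cv2
from h import cloud,proj
from scipy.optimize import least_squares
for nm in('top','side'):
    f=dict(np.load(nm+'1.npz')); W=cloud(f); P=W.reshape(-1,3)
    P=P[np.isfinite(P[:,2])]
    r=P[(P[:,2]>76)&(P[:,2]<135)&(P[:,1]<215)&(P[:,1]>-250)&(P[:,0]>400)&(P[:,0]<720)]
    print(nm,'rack',cv2.minAreaRect(r[:,:2].astype(np.float32)),r.min(0),r.max(0))
    led=r[(r[:,1]>118)]; print('ledge pts',len(led),led.mean(0),led.min(0),led.max(0))
    s=r[(r[:,1]<-168)]; print('stop',len(s),s.mean(0),s.min(0),s.max(0), np.polyfit(s[:,0],s[:,1],1))
    rr=r[(r[:,1]>-150)&(r[:,1]<100)]; 
    c=np.polyfit(rr[:,1],rr[:,2],1); print('slope',c)
    # x edges by y bins
    E=[]
    for y in range(-160,120,20):
        q=r[(r[:,1]>=y)&(r[:,1]<y+20)]
        E.append((y+10,*np.percentile(q[:,0],[1,99])))
    E=np.array(E); m=(E[:,1]+E[:,2])/2; print('mid',np.polyfit(E[:,0],m,1),np.round(m,1),np.round(E[:,2]-E[:,1]))
f=dict(np.load('top1.npz')); g=f['img'].astype(int).sum(2)
# ledge dark pixels
ys,xs=np.where((g<90)); k=(xs>205)&(xs<235)&(ys>190)&(ys<265); ys,xs=ys[k],xs[k]
print(len(xs),cv2.minAreaRect(np.stack([xs,ys],1).astype(np.float32)))
iw=np.linalg.inv(f['world_to_cam'])
def back(u,v,z):
    d=np.array([(u-f['cx'])/f['fx'],-(v-f['cy'])/f['fy'],-1]); d=iw[:3,:3]@d; o=iw[:3,3]; return o+d*(z-o[2])/d[2]
c=np.polyfit(ys,xs,1); 
for v in (ys.min(),ys.max()): print(v,back(np.polyval(c,v),v,104))
```

```text
top rack ((562.87548828125, -24.86859130859375), (144.81431579589844, 315.5965881347656), 0.8484267592430115) [ 488.82823942 -182.71948302   76.0299319 ] [633.67223698 133.86292958 126.14364613]
ledge pts 253 [559.99461254 124.49923334 106.15065552] [492.98322687 118.04045694  94.99976969] [626.95374036 133.86292958 112.4273956 ]
stop 259 [ 560.84756217 -177.92239331  109.56752001] [ 492.74968123 -182.71948302   77.50069323] [ 630.28808211 -175.29452296  126.14364613] [ 4.90068739e-03 -1.80670932e+02]
slope [ 0.10183696 95.15356858]
mid [-7.40807066e-03  5.60747790e+02] [561.2 562.3 561.7 561.3 561.1 561.7 561.2 560.6 560.1 560.7 560.4 559.9
 560.  560.2] [131. 134. 134. 134. 134. 136. 136. 135. 135. 137. 137. 137. 135. 134.]
side rack ((562.9506225585938, -26.929718017578125), (138.10992431640625, 320.6965026855469), 0.2973524034023285) [ 493.46480369 -187.22764503   76.01227925] [632.18083005 133.67921703 124.18263223]
ledge pts 377 [567.98619046 127.40452655 104.19861884] [501.45002219 118.45081837  89.50636115] [630.26348995 133.67921703 110.69158206]
stop 662 [ 563.23313043 -177.79947806  100.93862819] [ 494.84519735 -187.22764503   76.08722029] [ 632.18083005 -171.30473826  124.18263223] [ 7.44343340e-03 -1.81991866e+02]
slope [ 0.10441327 95.90063437]
mid [-2.96462437e-03  5.62532301e+02] [563.3 562.9 562.9 562.  563.6 562.8 562.3 562.7 562.3 561.6 562.8 562.2
 561.1 563.7] [127. 133. 136. 135. 133. 135. 136. 133. 134. 135. 134. 134. 134. 132.]
148 ((218.04107666015625, 226.89041137695312), (18.024335861206055, 42.837059020996094), 20.556045532226562)
204 [621.09158398 121.2114063  104.        ]
249 [501.00142718 122.38249816 104.        ]
```

>>> send_rows([
  [0,0,0.1],
  [0.08,-0.09,0.17],
  [0.16,-0.18,0.17],
  [0.25,-0.28,0.17],
  [0.34,-0.38,0.17],
  [0.43,-0.48,0.17],
  [0.52,-0.58,0.17],
  [0.61,-0.68,0.17],
  [0.69,-0.78,0.17],
  [0.77,-0.87,0.17],
  [0.84,-0.95,0.17],
  [0.885,-1.0,0.17],
], grip=[1,1,1,1,1,1,1,1,1,1,1,1], roll=[0,0,0,0,0,0,-0.007,-0.007,-0.007,-0.007,-0.007,-0.007], force=40)

```text
time_s: 2.05
position: [479.1, 285.5, 282.5]
orientation: [2.591, 1.775, 0.001]
contact_force: [0.9, -0.0, 0.5]
opening: 85.5
```

>>> send_rows([
  [0,0,0],
  [0,0,0],
], grip=[1,1], roll=[0,0])

```text
time_s: 2.22
position: [477.8, 287.3, 282.2]
orientation: [-2.592, -1.775, 0.0]
contact_force: [-0.7, 0.0, 0.1]
opening: 85.6
```

Run:
```python
from h import *
o=env.observe();print({k:np.round(o[k],2) for k in('time_s','joints','position','orientation','contact_force')})
f=grab('wrist','w2.png');W=cloud(f);P=W.reshape(-1,3);P=P[np.isfinite(P[:,2])]
t=P[(P[:,2]>228)&(P[:,2]<256)&(abs(P[:,0]-477)<70)&(abs(P[:,1]-288)<70)]
print(len(t),t.mean(0),cv2.minAreaRect(t[:,:2].astype(np.float32)))
```

```text
{'time_s': np.float64(2.22), 'joints': array([ 0.54,  0.2 ,  1.72,  0.  ,  1.22, -0.66]), 'position': array([477.78, 287.3 , 282.22]), 'orientation': array([-2.59, -1.77,  0.  ]), 'contact_force': array([-0.73,  0.02,  0.14])}
7370 [473.63289207 289.13549256 239.06512798] ((475.50775146484375, 288.408447265625), (50.76689529418945, 50.76872253417969), 68.74772644042969)
```

View pics/w2.png

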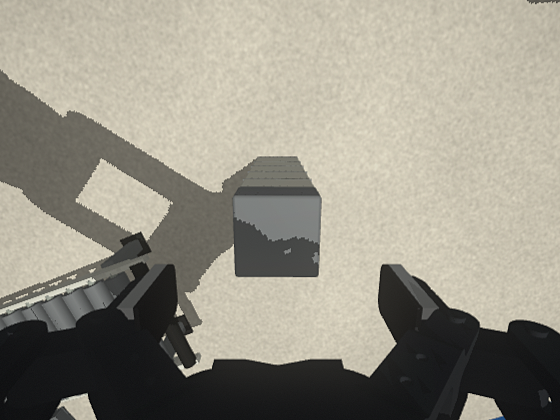

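The wrist view shows the cap at columns 234–321, square with the jaws and centred between them. I'll go down and grip it.

>>> send_rows([
  [0,0,-0.1],
  [0,0,-0.2],
  [0,0,-0.265],
  [0,0,-0.265],
  [0,0,-0.265],
  [0,0,-0.265],
  [0,0,-0.265],
  [0,0,-0.265],
  [0,0,-0.265],
  [0,0,-0.265],
  [0,0,-0.265],
  [0,0,-0.265],
], grip=[1,1,1,1,0.3,0.3,0.3,0.3,0.3,0.3,0.3,0.3], roll=[0,0,0,0,0,0,0,0,0,0,0,0], force=45)

```text
time_s: 3.27
position: [478.2, 288.6, 204.7]
orientation: [2.59, 1.778, 0.005]
contact_force: [-1.6, -0.4, 6.5]
opening: 49.6
```

Run:
```python
from h import *
o=env.observe();print({k:np.round(o[k],2) for k in('time_s','joints','position','orientation','contact_force','opening')})
f=grab('side','s3.png')
```

```text
{'time_s': np.float64(3.27), 'joints': array([ 0.54,  0.28,  1.81,  0.  ,  1.06, -0.66]), 'position': array([478.16, 288.61, 204.69]), 'orientation': array([2.59, 1.78, 0.  ]), 'contact_force': array([-1.58, -0.38,  6.46]), 'opening': np.float64(49.59)}
```

View pics/s3.png

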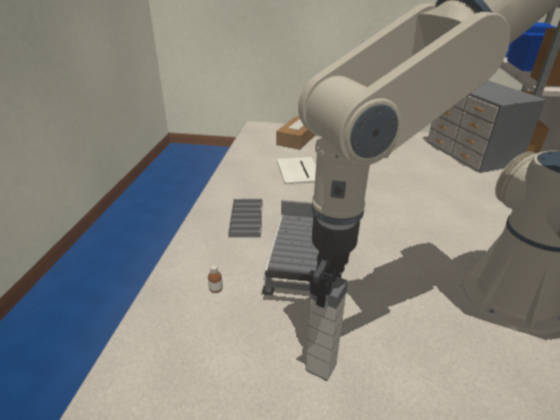

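>>> send_rows([
  [0,0,0.04],
  [0,0,0.08],
  [0.03,0.01,0.1],
  [0.06,0.02,0.1],
  [0.09,0.03,0.1],
  [0.12,0.04,0.1],
  [0.15,0.05,0.1],
  [0.18,0.06,0.1],
  [0.21,0.07,0.1],
  [0.24,0.08,0.1],
  [0.273,0.093,0.1],
  [0.273,0.093,0.1],
], grip=[0.3,0.3,0.3,0.3,0.3,0.3,0.3,0.3,0.3,0.3,0.3,0.3], roll=[0,-0.035,-0.07,-0.105,-0.14,-0.175,-0.21,-0.245,-0.28,-0.315,-0.35,-0.381])

```text
time_s: 4.32
position: [560.9, 316.5, 233.6]
orientation: [-3.141, -0.0, -0.002]
contact_force: [-0.3, -0.3, -4.3]
opening: 49.5
```

>>> send_rows([
  [0,0,0],
  [0,0,0],
  [0,0,0],
  [0,0,0],
], grip=[0.3,0.3,0.3,0.3], roll=[0,0,0,0])

```text
time_s: 4.65
position: [558.9, 315.8, 233.0]
orientation: [3.142, 0.013, -0.0]
contact_force: [0.8, -0.7, -4.0]
opening: 49.5
```

Run:
```python
from h import *
o=env.observe();print({k:np.round(o[k],3) for k in('time_s','joints','position','orientation','contact_force','opening')})
r=o['orientation'];print(np.degrees(2*np.arctan2(r[1],r[0])))
f=grab('side','s4.png');g=grab('wrist','w4.png'); W=cloud(g); W2=cloud(f)
for w in(W,W2):
    P=w.reshape(-1,3);P=P[np.isfinite(P[:,2])]
    t=P[(abs(P[:,0]-560)<50)&(abs(P[:,1]-316)<60)&(P[:,2]>30)&(P[:,2]<190)]
    print(len(t), t.min(0) if len(t) else '',t.max(0) if len(t) else '')
    # side face +y
    t=t[(t[:,2]<180)&(t[:,1]>330)] if len(t) else t
    if len(t)>30: print(np.linalg.lstsq(np.c_[t[:,0],t[:,2],np.ones(len(t))],t[:,1],rcond=None)[0], t[:,2].min(), np.percentile(t[:,0],[2,98]))
```

```text
{'time_s': np.float64(4.65), 'joints': array([0.512, 0.378, 1.593, 0.   , 1.171, 0.504]), 'position': array([558.947, 315.806, 233.044]), 'orientation': array([ 3.142,  0.013, -0.   ]), 'contact_force': array([ 0.76 , -0.652, -4.015]), 'opening': np.float64(49.456)}
0.4799281455641731
2220 [532.25874602 341.22493222  30.09280498] [582.71052331 343.57237267 189.97322755]
[ 2.30134999e-03 -2.67785509e-03  3.41947674e+02] 30.092804980720757 [533.8754355 580.8256451]
1570 [532.86684371 292.93044095  30.70779623] [584.17239228 345.09987539 189.98744616]
[ 1.57821963e-02 -2.95627924e-04  3.32506788e+02] 30.707796228026496 [534.25570689 582.24097687]
```

View pics/s4.png

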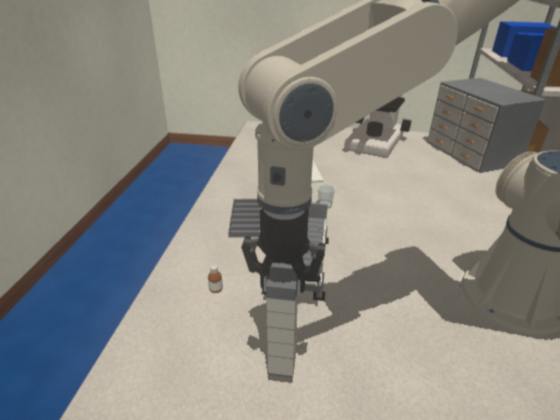

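The tower hangs upright and square to the feeder, grip firm. I'll set its foot down.

>>> send_rows([
  [0.006,0,-0.03],
  [0.006,0,-0.06],
  [0.006,0,-0.08],
  [0.006,0,-0.09],
  [0.006,0,-0.096],
  [0.006,0,-0.098],
  [0.006,0,-0.098],
  [0.006,0,-0.098],
], grip=[0.3,0.3,0.3,0.3,0.3,0.3,0.3,0.3], roll=[0,0,0,0,0,0,0,0])

```text
time_s: 5.42
position: [560.5, 315.9, 204.8]
orientation: [-3.142, -0.01, 0.002]
contact_force: [-5.5, -3.5, 12.6]
opening: 49.5
```

```bash
python3 -c "
import numpy as np
s,u=223.4,24
for t in range(0,61,3):
    a=np.radians(t); print(t, round((-s*np.sin(a)+u*np.cos(a)-u)/300,3), round((s*np.cos(a)+u*np.sin(a)-s)/300,3))
"
```

```text
0 0.0 0.0
3 -0.039 0.003
6 -0.078 0.004
9 -0.117 0.003
12 -0.157 0.0
15 -0.195 -0.005
18 -0.234 -0.012
21 -0.272 -0.021
24 -0.31 -0.032
27 -0.347 -0.045
30 -0.383 -0.06
33 -0.418 -0.077
36 -0.453 -0.095
39 -0.486 -0.116
42 -0.519 -0.138
45 -0.55 -0.162
48 -0.58 -0.187
51 -0.608 -0.214
54 -0.635 -0.242
57 -0.661 -0.272
60 -0.685 -0.303
```

>>> send_rows([
  [0,0,0],
  [0,-0.02,0.002],
  [0,-0.039,0.003],
  [0,-0.078,0.004],
  [0,-0.117,0.003],
  [0,-0.157,0],
  [0,-0.195,-0.005],
  [0,-0.234,-0.012],
  [0,-0.272,-0.021],
  [0,-0.31,-0.032],
  [0,-0.31,-0.032],
  [0,-0.31,-0.032],
], grip=[0.3,0.3,0.3,0.3,0.3,0.3,0.3,0.3,0.3,0.3,0.3,0.3], roll=[0,0,0,0,0,0,0,0,0,0,0,0], force=22)

```text
time_s: 6.42
position: [560.8, 222.2, 194.3]
orientation: [3.141, 0.009, -0.001]
contact_force: [-3.8, -1.8, 5.7]
opening: 49.5
```

```bash
cat >> h.py <<'E'
def st():
    o=env.observe();print({k:np.round(o[k],2).tolist() for k in('time_s','position','orientation','contact_force','opening')})
def face(f,xlo=545,xhi=575,ylo=100,yhi=400,zlo=12,zhi=330):
    "upper face of tilted tower: fit line z..y in wrist/side clouds"
    P=cloud(f).reshape(-1,3);P=P[np.isfinite(P[:,2])]
    return P[(P[:,0]>xlo)&(P[:,0]<xhi)&(P[:,1]>ylo)&(P[:,1]<yhi)&(P[:,2]>zlo)&(P[:,2]<zhi)]
def tilt(f,**k):
    t=face(f,**k); 
    if len(t)<30: print('few',len(t)); return
    best=None; rng=np.random.default_rng(0)
    for _ in range(400):
        a,b=t[rng.choice(len(t),2,False)][:,1:]
        n=np.array([-(b-a)[1],(b-a)[0]]); L=np.linalg.norm(n)
        if L<30: continue
        n/=L; d=abs((t[:,1:]-a)@n)<2
        if best is None or d.sum()>best.sum(): best=d
    q=t[best]; c=q[:,1:].mean(0); _,_,v=np.linalg.svd(q[:,1:]-c,full_matrices=False); v=v[0]*np.sign(v[0][1])
    print('tilt',np.degrees(np.arctan2(-v[0],v[1])),'ctr',c,'n',len(q),'y',q[:,1].min(),q[:,1].max(),'z',q[:,2].min(),q[:,2].max(),'foot y at z0',c[0]-v[0]*c[1]/v[1])
E
python3 - <<'E'
from h import *
st(); f=grab('side','s5.png'); g=grab('wrist','w5.png'); tilt(f); tilt(g)
E
```

```text
{'time_s': 6.42, 'position': [560.76, 222.23, 194.32], 'orientation': [3.14, 0.01, -0.0], 'contact_force': [-3.77, -1.84, 5.72], 'opening': 49.47}
tilt 23.243625556948057 ctr [287.7605811  135.18056107] n 1567 y 229.04047431355355 337.0567296013887 z 20.93373143119311 273.10892382202434 foot y at z0 345.82091882205367
tilt 22.994537789716897 ctr [265.61656292 188.27904459] n 14664 y 232.2282733583056 338.00214615191334 z 19.222793828422823 272.115689538504 foot y at z0 345.51509323056837
```

View pics/s5.png

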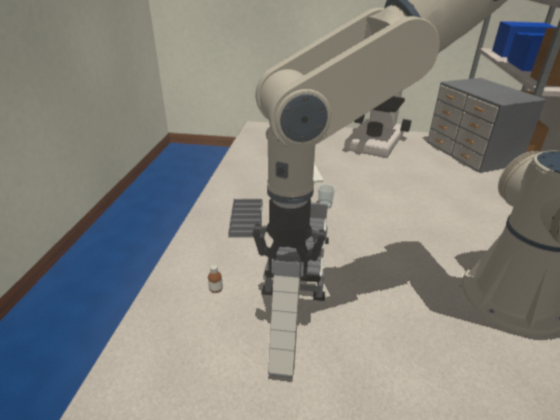

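View pics/w5.png

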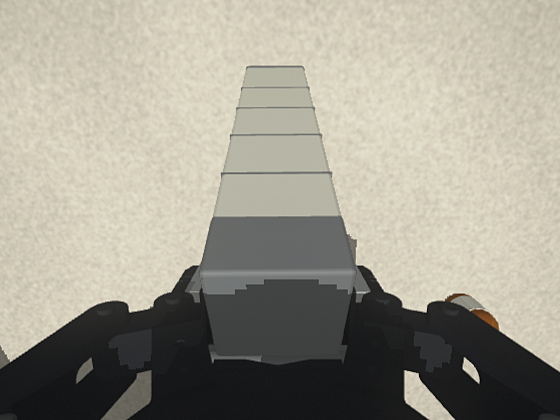

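Tilting as planned: the fit gives 23° with the foot unmoved (wrist view shows the ribs straight along the column ~277). I'll continue.

>>> send_rows([
  [0,-0.037,-0.013],
  [0,-0.073,-0.028],
  [0,-0.108,-0.045],
  [0,-0.143,-0.063],
  [0,-0.176,-0.084],
  [0,-0.209,-0.106],
  [0,-0.24,-0.13],
  [0,-0.27,-0.155],
  [0,-0.298,-0.182],
  [0,-0.325,-0.21],
  [0,-0.325,-0.21],
  [0,-0.325,-0.21],
], grip=[0.3,0.3,0.3,0.3,0.3,0.3,0.3,0.3,0.3,0.3,0.3,0.3], roll=[0,0,0,0,0,0,0,0,0,0,0,0])

```text
time_s: 7.52
position: [561.0, 124.3, 130.7]
orientation: [3.141, 0.009, -0.001]
contact_force: [-0.2, -2.6, -0.6]
opening: 49.5
```

Run:
```python
from h import *
st(); f=grab('side','s6.png'); g=grab('wrist','w6.png'); tilt(f,zhi=110,ylo=220); tilt(g,zhi=170,ylo=150)
```

```text
{'time_s': 7.52, 'position': [561.04, 124.31, 130.66], 'orientation': [3.14, 0.01, -0.0], 'contact_force': [-0.22, -2.64, -0.55], 'opening': 49.55}
tilt 53.093242859109615 ctr [277.50472986  74.82345711] n 702 y 229.14653750377056 322.87655870405865 z 40.433563987322714 109.93913393143794 foot y at z0 377.1357444826297
tilt 52.8760458030829 ctr [190.38062301 139.85747567] n 19612 y 150.014071992672 246.02250452338475 z 96.59657035740273 169.9995746983475 foot y at z0 375.14474485817107
```

View pics/s6.png

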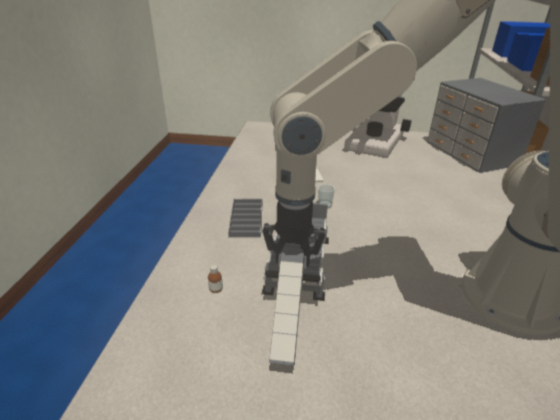

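>>> send_rows([
  [0,-0.009,-0.01],
  [0,-0.013,-0.015],
  [0,-0.017,-0.02],
  [0,-0.021,-0.025],
  [0,-0.025,-0.03],
  [0,-0.029,-0.035],
  [0,-0.029,-0.035],
  [0,-0.029,-0.035],
], grip=[0.3,0.3,0.3,0.3,0.3,0.3,0.3,0.3], roll=[0,0,0,0,0,0,0,0])

```text
time_s: 8.28
position: [561.0, 116.5, 120.3]
orientation: [3.141, 0.01, -0.0]
contact_force: [-1.1, -3.7, 4.2]
opening: 49.9
```

Run:
```python
from h import *
st(); g=grab('wrist','w7.png'); tilt(g,zhi=150,ylo=150)
```

```text
{'time_s': 8.28, 'position': [561.02, 116.49, 120.3], 'orientation': [3.14, 0.01, -0.0], 'contact_force': [-1.06, -3.73, 4.22], 'opening': 49.92}
tilt 56.307473735085324 ctr [191.58196994 127.51621354] n 15646 y 155.2486238336314 234.37562402959534 z 97.54126327875613 149.99910368877187 foot y at z0 382.8385070231029
```

Touching the ledge (+4 N up) at ~56.5°. I'll release it and let it rest.

>>> send_rows([
  [0,0,0],
  [0,0,0],
  [0,0,0],
  [0,0,0],
  [0,0,0],
  [0,0,0],
  [0,0,0],
  [0,0,0],
], grip=[0.65,0.7,0.8,0.9,0.9,0.9,0.9,0.9], roll=[0,0,0,0,0,0,0,0])

```text
time_s: 9.0
position: [561.1, 116.7, 120.2]
orientation: [-3.142, -0.01, 0.0]
contact_force: [0.4, 0.3, 0.2]
opening: 76.8
```

Run:
```python
from h import *
st(); g=grab('wrist','w8.png'); tilt(g,zhi=150,ylo=150); f=grab('side','s8.png'); tilt(f,zhi=110,ylo=220)
```

```text
{'time_s': 9.0, 'position': [561.05, 116.74, 120.24], 'orientation': [-3.14, -0.01, 0.0], 'contact_force': [0.4, 0.35, 0.18], 'opening': 76.81}
tilt 57.54908774909254 ctr [188.04226714 125.78893275] n 16991 y 150.00154386180344 235.7439816374164 z 93.95268074568654 149.99800868556417 foot y at z0 385.8651450404753
tilt 57.571695818791305 ctr [271.19175461  74.43267574] n 702 y 220.18136938048087 319.0732850004171 z 42.32096219571474 108.72972148598149 foot y at z0 388.3509150980492
```

View pics/w8.png

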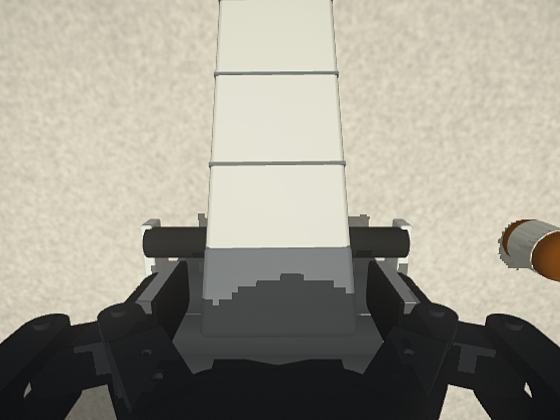

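Wrist view: tower rests at ~57.5° on the black bar (bar ends at columns 145 and 408, tower centred at 277), with the fingers clear. I'll regrip the lower half.

>>> send_rows([
  [0,0,0.08],
  [0,0,0.2],
  [0,0.1,0.25],
  [0,0.22,0.22],
  [0,0.34,0.15],
  [0,0.385,0.06],
  [0,0.385,-0.02],
  [0,0.385,-0.08],
  [0,0.385,-0.13],
  [0,0.385,-0.15],
  [0,0.385,-0.15],
  [0,0.385,-0.15],
], grip=[1,1,1,1,1,1,1,1,1,1,1,1], roll=[0,0,0,0,0,0,0,0,0,0,0,0])

```text
time_s: 10.1
position: [561.3, 232.2, 75.6]
orientation: [-3.142, -0.009, -0.0]
contact_force: [-0.5, 0.0, 0.2]
opening: 85.4
```

Run:
```python
from h import *
st(); g=grab('wrist','w9.png'); tilt(g,zhi=150,ylo=150);f=grab('side','s9.png')
P=cloud(f).reshape(-1,3);
q=P[(P[:,1]>220)&(P[:,1]<320)&(P[:,2]>40)&(P[:,2]<105)&(abs(P[:,0]-560)<40)]
print(np.percentile(q[:,0],[2,98]))
```

```text
{'time_s': 10.1, 'position': [561.27, 232.19, 75.62], 'orientation': [-3.14, -0.01, -0.0], 'contact_force': [-0.5, 0.01, 0.16], 'opening': 85.44}
tilt 57.57986919041954 ctr [259.23517892  80.53798507] n 19977 y 211.4056573868605 320.0889551072114 z 39.96527714290309 111.52110994864783 foot y at z0 386.0442333819316
[535.5818003  584.15707452]
```

View pics/s9.png

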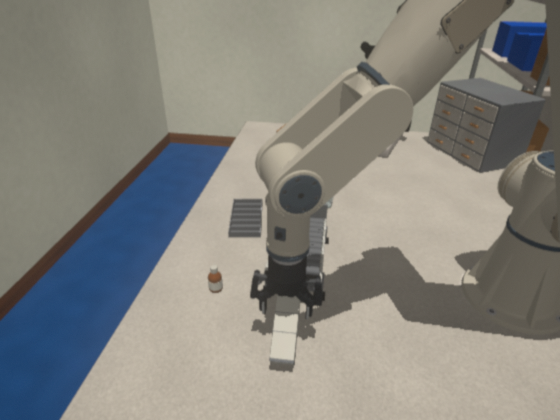

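View pics/w9.png

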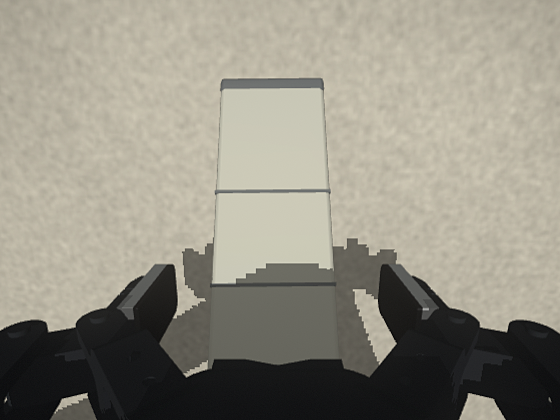

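Tower hasn't moved, and is centred (columns 211–335) between the pads. I'll drop the last 13 mm and close.

>>> send_rows([
  [0,0,-0.02],
  [0,0,-0.042],
  [0,0,-0.042],
  [0,0,-0.042],
  [0,0,-0.042],
  [0,0,-0.042],
  [0,0,-0.042],
  [0,0,-0.042],
  [0,0,-0.042],
  [0,0,-0.042],
  [0,0,-0.042],
], grip=[1,1,1,0.6,0.3,0.3,0.3,0.3,0.3,0.3,0.3], roll=[0,0,0,0,0,0,0,0,0,0,0], force=30)

```text
time_s: 11.12
position: [561.1, 232.3, 62.9]
orientation: [-3.141, -0.009, -0.0]
contact_force: [-1.8, 0.9, 2.2]
opening: 49.5
```

Run:
```python
from h import *
st(); g=grab('wrist','w10.png'); tilt(g,zhi=150,ylo=150)
```

```text
{'time_s': 11.12, 'position': [561.1, 232.35, 62.91], 'orientation': [-3.14, -0.01, -0.0], 'contact_force': [-1.76, 0.89, 2.19], 'opening': 49.5}
tilt 57.61444761472577 ctr [263.15326514  78.12508659] n 21926 y 218.31708427933543 320.40227290014457 z 40.05658535302513 107.31268497100113 foot y at z0 386.32734480056274
```

The grip is firm at s≈95 mm. But gravity's tipping torque there is small against the pad friction, so I'll regrip nearer the foot (s≈45 mm), where the tower will follow the ledge reliably.

>>> send_rows([
  [0,0,0],
  [0,0,0],
  [0,0,0],
  [0,0,0],
  [0,0.02,-0.01],
  [0,0.04,-0.022],
  [0,0.06,-0.035],
  [0,0.08,-0.048],
  [0,0.1,-0.06],
  [0,0.12,-0.074],
  [0,0.14,-0.088],
  [0,0.14,-0.088],
], grip=[0.7,0.9,1,1,1,1,1,1,1,1,1,1], roll=[0,0,0,0,0,0,0,0,0,0,0,0])

```text
time_s: 12.17
position: [560.6, 275.3, 35.2]
orientation: [3.141, 0.011, -0.001]
contact_force: [-0.5, 0.4, -0.1]
opening: 85.4
```

>>> send_rows([
  [0,0,0],
  [0,0,0],
  [0,0,0],
  [0,0,0],
  [0,0,0],
  [0,0,0],
  [0,0,0],
  [0,0,0],
  [0,0,0],
], grip=[1,0.6,0.3,0.3,0.3,0.3,0.3,0.3,0.3], roll=[0,0,0,0,0,0,0,0,0], force=25)

```text
time_s: 12.92
position: [561.3, 274.1, 36.6]
orientation: [-3.142, -0.009, -0.001]
contact_force: [-0.3, -1.4, 4.9]
opening: 49.5
```

Run:
```python
from h import *
st(); g=grab('wrist','w11.png'); tilt(g,zhi=150,ylo=150)
```

```text
{'time_s': 12.92, 'position': [561.3, 274.12, 36.59], 'orientation': [-3.14, -0.01, -0.0], 'contact_force': [-0.29, -1.41, 4.88], 'opening': 49.52}
tilt 57.65852258339222 ctr [288.43707555  62.12810605] n 14939 y 259.5113703132707 320.5638464317366 z 40.34622457113164 80.6983827467036 foot y at z0 386.55668643413713
```

View pics/w11.png

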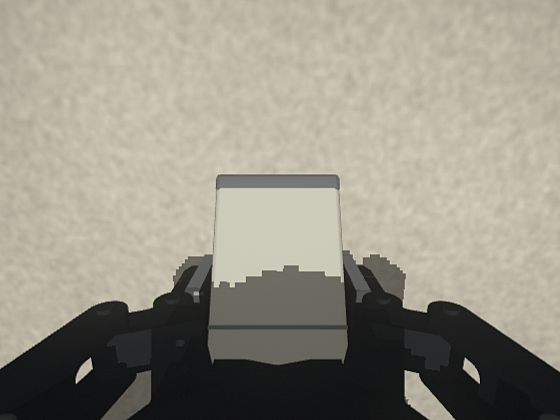

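>>> send_rows([
  [0,0.005,0.02],
  [0,0.009,0.038],
  [0,0.012,0.056],
  [0,0.015,0.074],
  [0,0.017,0.092],
  [0,0.018,0.11],
  [0,0.018,0.132],
  [0,0.018,0.155],
  [0,0.018,0.155],
], grip=[0.3,0.3,0.3,0.3,0.3,0.3,0.3,0.3,0.3], roll=[0,0,0,0,0,0,0,0,0], force=22)

```text
time_s: 13.72
position: [561.9, 280.0, 84.5]
orientation: [-3.141, -0.01, -0.003]
contact_force: [-0.0, -0.5, -4.4]
opening: 49.7
```

Run:
```python
from h import *
st(); g=grab('wrist','w12.png'); tilt(g,zhi=200,ylo=150,zlo=50); f=grab('side','s12.png'); tilt(f,zlo=60,zhi=150,ylo=250)
```

```text
{'time_s': 13.72, 'position': [561.91, 280.03, 84.53], 'orientation': [-3.14, -0.01, -0.0], 'contact_force': [-0.03, -0.46, -4.37], 'opening': 49.7}
tilt 58.052496462389634 ctr [294.3075971  110.14058466] n 14920 y 265.4879487662454 326.4901448951975 z 88.11942685120533 128.61155256262725 foot y at z0 470.9292702488308
tilt 58.33211261915368 ctr [295.69143851 109.84821656] n 494 y 261.693984050723 325.6494286373182 z 89.7509349419231 130.98275674623483 foot y at z0 473.77403144137975
```

View pics/s12.png

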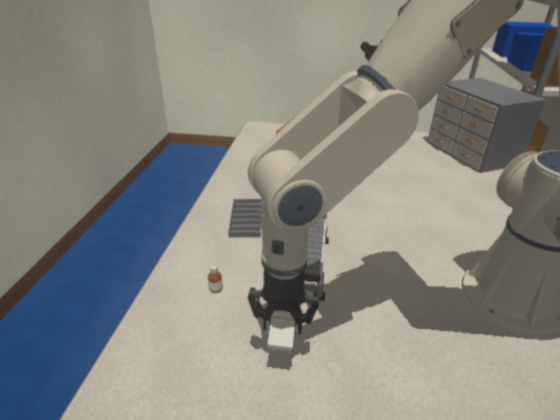

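View pics/w12.png

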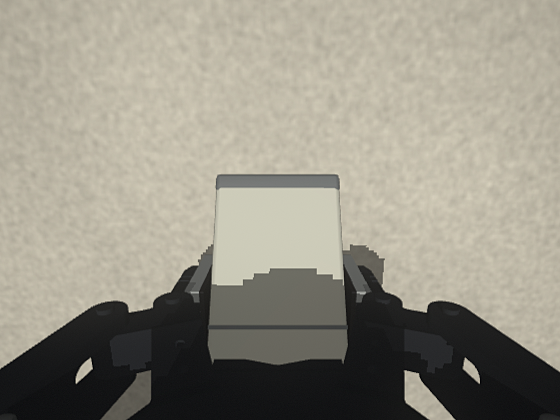

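The pads hold the tower rigidly at 58°: it lifted with the gripper instead of pivoting, well held (4.4 N). Plan: carry it forward until the underside near the foot is just over the ledge, then draw the grip forward and down so the ledge forces the rest of the rotation onto the rollers.

>>> send_rows([
  [0,0,0.04],
  [0,-0.04,0.08],
  [0,-0.09,0.12],
  [0,-0.15,0.16],
  [0,-0.21,0.19],
  [0,-0.27,0.2],
  [0,-0.33,0.2],
  [0,-0.39,0.2],
  [0,-0.45,0.2],
  [0,-0.5,0.19],
  [0,-0.521,0.182],
  [0,-0.521,0.182],
], grip=[0.3,0.3,0.3,0.3,0.3,0.3,0.3,0.3,0.3,0.3,0.3,0.3], roll=[0,0,0,0,0,0,0,0,0,0,0,0], force=24)

```text
time_s: 14.82
position: [560.7, 121.2, 137.8]
orientation: [3.141, 0.006, -0.0]
contact_force: [0.1, 0.2, -4.4]
opening: 49.7
```

>>> send_rows([
  [0,0,0],
  [0,0,0],
  [0,0,0],
], grip=[0.3,0.3,0.3], roll=[0,0,0])

```text
time_s: 15.07
position: [561.1, 124.0, 137.6]
orientation: [-3.141, -0.01, -0.0]
contact_force: [0.4, 0.8, -3.9]
opening: 50.1
```

Run:
```python
from h import *
st(); g=grab('wrist','w13.png'); tilt(g,zhi=260,ylo=0,zlo=115); f=grab('side','s13.png'); tilt(f,zlo=115,zhi=200,ylo=90)
```

```text
{'time_s': 15.07, 'position': [561.14, 123.99, 137.62], 'orientation': [-3.14, -0.01, -0.0], 'contact_force': [0.37, 0.77, -3.86], 'opening': 50.06}
tilt 58.776764497752445 ctr [138.52934585 163.26912143] n 15020 y 109.17077319012859 170.94919026147113 z 141.86716561597555 181.3931878071147 foot y at z0 407.8721397146253
tilt 58.80925796432916 ctr [136.58908348 166.20185701] n 383 y 100.00725408052074 171.47886330726908 z 144.6831889519582 189.06509234442217 foot y at z0 411.12106941766206
```

View pics/s13.png

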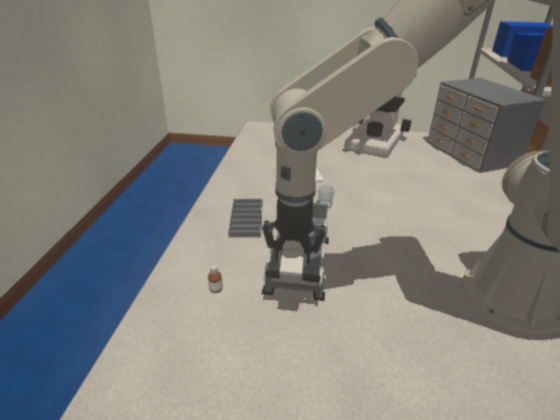

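View pics/w13.png

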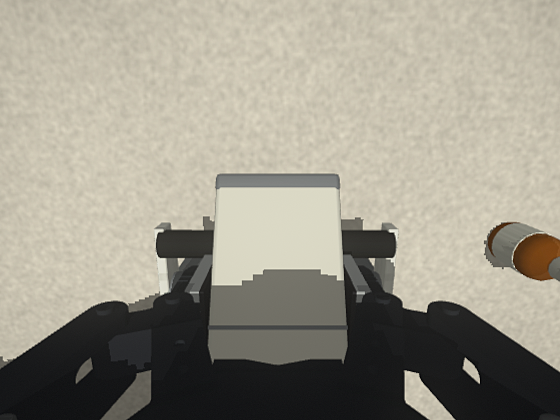

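>>> send_rows([
  [0,-0.006,-0.006],
  [0,-0.011,-0.011],
  [0,-0.018,-0.013],
  [0,-0.025,-0.014],
  [0,-0.032,-0.016],
  [0,-0.04,-0.018],
  [0,-0.047,-0.02],
  [0,-0.055,-0.022],
  [0,-0.062,-0.025],
  [0,-0.062,-0.025],
], grip=[0.3,0.3,0.3,0.3,0.3,0.3,0.3,0.3,0.3,0.3], roll=[0,0,0,0,0,0,0,0,0,0], force=22)

```text
time_s: 16.0
position: [560.9, 104.1, 129.6]
orientation: [3.141, 0.009, -0.001]
contact_force: [-0.2, -0.5, -4.2]
opening: 49.4
```

Run:
```python
from h import *
st(); g=grab('wrist','w14.png'); tilt(g,zhi=260,ylo=0,zlo=115); f=grab('side','s14.png'); tilt(f,zlo=115,zhi=200,ylo=90)
```

```text
{'time_s': 16.0, 'position': [560.9, 104.09, 129.62], 'orientation': [3.14, 0.01, -0.0], 'contact_force': [-0.17, -0.48, -4.22], 'opening': 49.38}
tilt 77.31716101703357 ctr [120.91115384 158.36364556] n 15867 y 84.85559992023693 154.83486275165225 z 148.86392850174863 168.05869676704117 foot y at z0 824.608756310317
tilt 77.2462542280506 ctr [122.87736656 159.93499071] n 277 y 90.23725790271646 154.94119543260183 z 151.26986781554479 168.68926257036787 foot y at z0 829.4737161218862
```

View pics/w14.png

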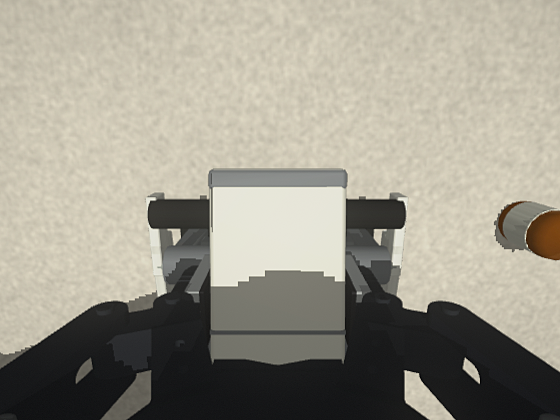

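Now 77°, pivoting on the ledge as intended. I'll continue gently with the minimum grip force.

>>> send_rows([
  [0,-0.007,-0.003],
  [0,-0.014,-0.006],
  [0,-0.02,-0.009],
  [0,-0.025,-0.012],
  [0,-0.027,-0.013],
  [0,-0.027,-0.013],
  [0,-0.027,-0.013],
], grip=[0.3,0.3,0.3,0.3,0.3,0.3,0.3], roll=[0,0,0,0,0,0,0], force=20)

```text
time_s: 16.68
position: [560.9, 96.5, 125.9]
orientation: [3.141, 0.009, -0.0]
contact_force: [-0.0, -0.3, -3.1]
opening: 49.7
```

Run:
```python
from h import *
st(); g=grab('wrist','w15.png'); tilt(g,zhi=260,ylo=0,zlo=115); f=grab('side','s15.png'); tilt(f,zlo=115,zhi=200,ylo=90)
```

```text
{'time_s': 16.68, 'position': [560.92, 96.53, 125.87], 'orientation': [3.14, 0.01, -0.0], 'contact_force': [-0.0, -0.33, -3.13], 'opening': 49.69}
tilt 86.53497804790337 ctr [113.72354695 156.70244762] n 15952 y 74.07114924571098 147.41862045063039 z 152.33548704546308 160.4782262436937 foot y at z0 2701.71307017586
tilt 86.94964857433314 ctr [119.7559419  158.82166689] n 216 y 90.27757769262962 148.04007313793454 z 155.70697552779086 161.76309741107025 foot y at z0 3100.137853508551
```

>>> send_rows([
  [0,-0.015,0.002],
  [0,-0.03,0.002],
  [0,-0.045,0.002],
  [0,-0.052,0],
  [0,-0.058,-0.003],
  [0,-0.063,-0.006],
  [0,-0.068,-0.009],
  [0,-0.073,-0.012],
  [0,-0.073,-0.012],
  [0,-0.073,-0.012],
], grip=[0.3,0.3,0.3,0.3,0.3,0.3,0.3,0.3,0.3,0.3], roll=[0,0,0,0,0,0,0,0,0,0], force=20)

```text
time_s: 17.62
position: [561.3, 74.4, 123.3]
orientation: [3.141, 0.01, 0.001]
contact_force: [-3.3, -1.5, 8.2]
opening: 49.4
```

Run:
```python
from h import *
st(); g=grab('wrist','w16.png'); tilt(g,zhi=260,ylo=0,zlo=115); f=grab('side','s16.png'); tilt(f,zlo=115,zhi=200,ylo=80)
h=grab('top','t16.png')
```

```text
{'time_s': 17.62, 'position': [561.28, 74.39, 123.31], 'orientation': [3.14, 0.01, 0.0], 'contact_force': [-3.32, -1.52, 8.16], 'opening': 49.36}
tilt -84.09476558124935 ctr [ 91.43370557 156.84834771] n 15694 y 48.86169495369198 124.14184138557253 z 151.1025880705456 161.6289007100757 foot y at z0 -1425.0014449569198
tilt 7.553879219725818 ctr [124.34919204 140.31438527] n 206 y 118.80026182615791 129.31536755647198 z 115.66084067173733 164.19544601875486 foot y at z0 142.9561823359002
```

View pics/w16.png

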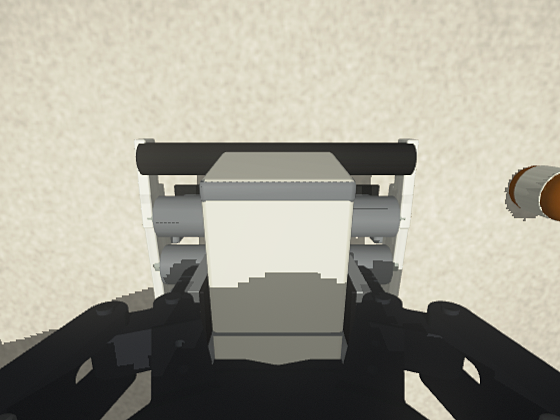

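View pics/t16.png

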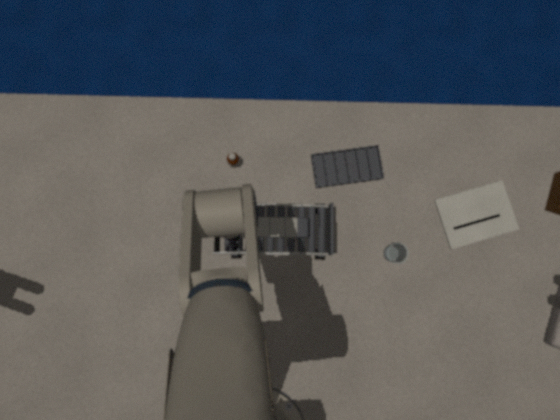

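Wrist fit: the tower lies at 95.9°, flush on the rollers, centred (columns 205–350), foot at about feeder y +150, so the top is about −88. Top view agrees (cap end near column 308, stop at 331). I'll release.

>>> send_rows([
  [0,0,0.004],
  [0,0,0.004],
  [0,0,0.004],
  [0,0,0.004],
  [0,0,0.004],
  [0,0,0.004],
  [0,0,0.004],
  [0,0,0.004],
  [0,0,0.004],
  [0,0,0.004],
  [0,0,0.004],
  [0,0,0.004],
], grip=[0.3,1,1,1,1,1,1,1,1,1,1,1], roll=[0,0,0,0,0,0,0,0,0,0,0,0])

```text
time_s: 18.77
position: [561.1, 74.7, 123.6]
orientation: [-3.142, -0.01, -0.0]
contact_force: [-0.9, -0.4, -0.6]
opening: 85.6
```

>>> send_rows([
  [0,0,0.05],
  [0,0,0.15],
  [0,0,0.25],
  [0,0,0.35],
  [0,0,0.45],
  [0,0,0.5],
], grip=[1,1,1,1,1,1], roll=[0,0,0,0,0,0])

```text
time_s: 19.27
position: [562.3, 74.9, 277.5]
orientation: [-3.141, -0.01, -0.007]
contact_force: [0.6, 0.2, 0.5]
opening: 85.4
```

Run:
```python
from h import *
st(); g=grab('wrist','w17.png'); tilt(g,zhi=170,ylo=-200,zlo=115,yhi=200);f=grab('side','s17.png')
h=grab('top','t17.png')
for c in (g,f):
    P=cloud(c).reshape(-1,3);P=P[np.isfinite(P[:,2])]
    q=P[(P[:,2]>132)&(P[:,2]<175)&(abs(P[:,0]-561)<60)&(P[:,1]>-220)&(P[:,1]<200)]
    if len(q)>20: print(q.min(0),q.max(0),cv2.minAreaRect(q[:,:2].astype(np.float32)))
```

```text
{'time_s': 19.27, 'position': [562.29, 74.87, 277.51], 'orientation': [-3.14, -0.01, -0.01], 'contact_force': [0.62, 0.16, 0.48], 'opening': 85.37}
tilt -83.99901896320516 ctr [ -5.00293963 146.73575798] n 4680 y -86.69978181737662 62.51291296642603 z 136.92954109067904 155.3106395617882 foot y at z0 -1400.870509013437
[535.64966731 -86.69978182 132.07691973] [586.95509852  64.47041027 155.73414562] ((561.3636474609375, -11.162864685058594), (50.48695755004883, 151.0281982421875), 0.4000397324562073)
[ 537.48801267 -173.85506917  132.01115849] [588.63900925  65.2781633  158.25704765] ((563.3464965820312, -54.31664276123047), (50.7415885925293, 239.25721740722656), 0.2529815137386322)
```

View pics/s17.png

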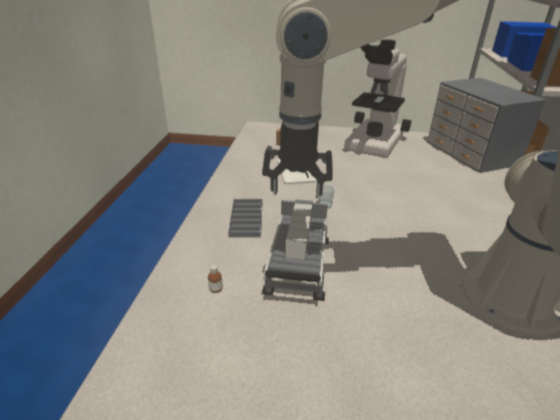

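View pics/w17.png

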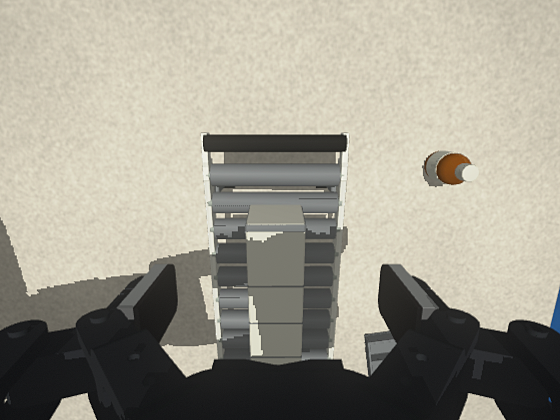

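The tower lies on the rollers with its cap at world y ≈ −174 (stop face at −174.5), centred at x ≈ 562 and tilted 96°. I'll wait briefly, check it's at rest, and hand in.

>>> send_rows([
  [0,0,0],
  [0,0,0],
  [0,0,0],
  [0,0,0],
  [0,0,0],
  [0,0,0],
  [0,0,0],
  [0,0,0],
], grip=[1,1,1,1,1,1,1,1], roll=[0,0,0,0,0,0,0,0])

```text
time_s: 20.08
position: [561.0, 74.7, 273.5]
orientation: [3.142, 0.01, -0.0]
contact_force: [0.8, -0.2, -0.1]
opening: 85.2
```

Run:
```python
from h import *
st(); f=grab('side','s18.png')
P=cloud(f).reshape(-1,3);P=P[np.isfinite(P[:,2])]
q=P[(P[:,2]>132)&(P[:,2]<175)&(abs(P[:,0]-561)<60)&(P[:,1]>-220)&(P[:,1]<200)]
print(q.min(0),q.max(0),cv2.minAreaRect(q[:,:2].astype(np.float32)))
for t in ['oil_bottle','slide_tray','jar']:
    print(t,[(np.round(np.array(x['box'])*[560,420,560,420]).tolist(),round(x['score'],2)) for x in env.search_frame('side',t)[:1]])
print(env.hand_in())
```

```text
{'time_s': 20.08, 'position': [561.04, 74.7, 273.49], 'orientation': [3.14, 0.01, -0.0], 'contact_force': [0.77, -0.18, -0.12], 'opening': 85.22}
[ 537.54863524 -174.2117576   132.06089877] [588.8382806   66.39986656 158.43401646] ((563.4716796875, -53.93621063232422), (50.50733184814453, 240.79458618164062), 0.3446904718875885)
oil_bottle [([320.0, 185.0, 17.0, 23.0], 0.74)]
slide_tray [([228.0, 200.0, 37.0, 40.0], 0.81)]
jar [([319.0, 186.0, 20.0, 20.0], 0.58)]
the job is handed in; nothing more can be done
None
```

The tower now lies on the rollers with its cap against the stop, and I handed the job in at about 20 s; no verdict is reported.

**What I did**
- I gripped the tower near its cap, stood its foot beyond the feeder's high end, tipped it about its foot edge and let it lean on the ledge. It rested there untouched at about 57.5°.
- I took it again in its lower half, first at about 95 mm and then at about 46 mm from the foot.
- **Pivot problem:** when I lifted, the pads held the tower rigidly at 58° instead of letting it pivot. I carried it forward and used the ledge, then the first roller, under the foot end to force the rest of the tip.
- I let go at 96° with the top at about feeder y = −88 mm, and it rolled down to the stop by itself.

**Last checks**
- **Position:** the cap is at world y ≈ −174 mm, against a stop face I estimate at −174.5 mm. The tower's middle is at world x ≈ 561–563 mm, and the feeder's middle line is about 561.5 mm.
- **Lie and rest:** the tilt is about 96° and the yaw about 0.3°. Two measurements about 0.8 s apart agreed to about 1 mm. The gripper is open and well clear above.
- **Bystanders:** the tray and jar show within a few pixels of where they began.
- **One disagreement:** the final `oil_bottle` detection landed on the jar, so it says nothing about the bottle. In the side picture just before, the bottle stood where it began, at about pixel (215, 280).

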